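# Tare the kitchen scale with the empty bowl

## Task

Get the kitchen scale ready for weighing: pick up the empty earthenware bowl (not the one with the coffee pod in it), set it down gently in the middle of the scale's round plate without dropping it, and let go. Then press the tare key, the large round one, all the way down and release it, with the bowl still standing in the middle of the plate. Do not press the small oblong on/off key, and leave the scale, the bowl with the pod and the other things where they are.

Things in the scene. Friction and masses are not known exactly. Their poses are not given: they have to be found in the camera images.
- bowl_center (a point): Centre, 21 mm above the underside, of the empty round earthenware bowl: 114 mm across the rim, 42 mm high, flat foot 92 mm across, inner floor 6 mm up. The wall is 5 mm thick and leans out a little: outer radius 46 mm at the foot, 52 mm at 12 mm height, 57 mm at the rim. 0.2 kg, loose, upright on the worktop (z = 0). Pinch the wall at the rim from above, one finger inside and one outside.
- pod_bowl_center (a point): The same point of a second, identical bowl, in which a round paper coffee pod (69 mm across) lies. Leave it alone.
- plate_top (a point): Centre of the top face of the kitchen scale's round steel plate, 140 mm across, 25 mm above the worktop. The scale is a white slab 235 (x) by 150 (y) by 20 mm high, fixed in place, its centre at x = -42 mm in this frame. Axes are the scale's: x from the control strip (display and keys, the end nearer the robot) to the far end, y to the left seen from the strip, z up.
- tare_key_top (a point): Centre of the top of the unpressed tare key: round, grey, 32 mm across, the larger of two keys; 128 mm in front (-x) and 50 mm right (-y) of the plate's centre in the scale's axes. Its top is 27 mm above the worktop, 7 mm above the slab. The point stays when the key is pressed. The on/off key, a grey oblong of 9 by 22 mm, lies 102 mm to the left (+y).
- tare_key (a joint): Travel of the tare key in m: 0 released, 0.004 fully down. It is a spring key: it starts to move at about 1.5 N, takes 4.5 N to be fully down, and comes up by itself.
- power_key (a joint): Travel of the small oblong on/off key in m, the same spring: 0 released. Not to be pressed.

How it is judged:
By the outcome, as a careful person would: the job done as asked, in the order asked, and still so for the second after the job is handed in, with the robot touching nothing.
It also fails if it takes over 48 s, if anything falls off the work surface, if the arm or the gripper's body presses on something with over 40 N, if the wrist force passes 120 N, or if a joint passes its speed limit or range.

## Robot

A 6-joint arm with a two-finger parallel gripper is mounted at the origin on a cart in front of the work surface, level with it; the furniture and walls round the work are solid. World frame = base frame: x ahead of the robot, y to its left, z up, the work surface at z = 0. Lengths are in m, angles in rad, forces in N, time in s.
With the tool pointing down it reaches from about 0.425 to 1.125 m from the base axis. Payload 14.9 kg.
Tool frame: the origin (TCP) lies at the centre of the arm's flange, where the gripper is bolted on; the fingertips stand 191 mm ahead of it and the grasp point (between the pads) lies env.pinch_z ahead of it (env.pinch_z is the distance from the TCP to the grasp point, in m); z points along the fingers, y is the line along which they close (so a half turn about z gives the same grasp; the last joint's range is limited). The gripper opens to 91 mm and grips with 3 to 60 N. Pads are 32 mm wide; open, the fingers measure 118 mm over their backs; the gripper's body (76 mm by 178 mm) begins 60 mm behind the grasp point.
Start: joints at [-1.345, 0.379, 1.734, -0, 1.028, -0.033], TCP at [0.179, -0.677, 0.405] pointing down, gripper open.
Joint ranges: [-2.77, 2.77], [-0.74, 2.19], [0, 2.66], [-1.06, 4.2], [0.31, 2.87], [-3.08, 3.08]. Speed limits (rad/s): [1.89, 1.89, 2.39, 3.14, 3.14, 3.14].

## Interface

Orientations are given as a 3x3 rotation matrix whose columns are the frame's x, y, z axes.
In Python, from rig import env gives the robot as it stands.
- The arm moves only by the tool step_arm, never from a script. Its argument "motion" is a list of rows, each a list of 4 numbers: the shift along the tool's x, y, z scaled (see below), then the turn about the tool's z scaled (see below). In form: [[dx, dy, dz, roll], ...]. A call has 1 to 8 rows; each row is the pose to reach, as a shift and turn from the pose commanded when the call began, along the tool's axes at that moment; what a row does not reach only later rows make up. The controller multiplies each number of a shift by 0.2 m and each number of a turn by 45 degrees. A row lasts 1/12 s, in which the tool goes at most 41.7 mm and 7.16 degrees, less where a joint would pass 70% of its speed; a pose out of reach is approached as far as the arm can. A call with a number of a shift or a turn outside -1 to 1 is refused whole. A call with a gripper value outside its range is refused whole. "fingers" is the closure, from -1 (fully open) to 1 (shut), so that 0 is half open, set as the call begins (left out, the last holds). The fingers move at their own pace and stop on an object; "grip_force" is the grip in N (left out, the last holds). Time passes only in rows, so rows that repeat a pose let the fingers close. It gives the time, the measured TCP pose, the force, the opening and the grip force at its end, in the units of the state.
- env.get_state(): the state, without advancing time (a new reading comes with each control period).
- env.get_image(name): name is "scene" or "top" or "wrist"; returns a dict with "img" (384x512x3 uint8, red, green, blue), "fov_y" (degrees; the focal length in pixels is half the picture's height over the tangent of half this angle, whatever the lens; pixels are square), "cx", "cy" (the principal point, pixels), "world_to_cam" (4x4, takes a point from world to camera coordinates); the wrist camera has in their place "tool_from_camera" (4x4, takes a point from camera to tool coordinates, whose origin is the TCP and whose axes are the flange's). Camera axes: x right, y down, z forward; pixel columns grow to the right and rows downward; lengths in m; the calibration is good to about 2 mm. A picture is of the moment at which its call begins: read the wrist's pose just before it. There is no depth.
- env.hand_in(): hands the job in; it is judged then, once.
Trained networks look in a picture, given as the dict that the camera call returned (one of the last four; its "shot" number tells which), for a name from the list of things; names that differ only in an ending like _2 or _b are one class to them, and where a whole thing is asked for, a point or a joint stands for the part that bears it (a point fixed in the world has none). Each returns a list of dicts, best first, with "conf" (0 to 1); they miss things now and then, are a little off and sometimes report something else, mostly with a low value. They report only what shows in the picture. A call takes as long as a camera call.
- env.search_frame(picture, query): "position" ([x, y, z] in m, in world coordinates, good to about 4 mm: the middle of the surface that is visible of it).
- env.outline_of(picture, query): "pixels" (384x512 bool, what is visible of it).
The state is a dict: "t": time; "joint_pos": joint angles; "joint_velocities": joint speeds; "joint_torque": joint torques, N m; "tool_pos": TCP position; "orientation": TCP orientation; "ft_force": force on the tool from outside, world axes, zero at the start; "torque": the same for the moment, N m; "grip_width": opening from 0.0 (shut) to 1.0 (fully open); "gripper_force": force on a finger pad.
Only numpy, scipy, OpenCV 4.12 (cv2) and the standard library are available. Lean on these libraries where they do the work, as an engineer would, in place of code of your own. Each camera call takes 0.05 s, during which the arm holds its last target. There are 200 camera calls.

## Working session

There is one attempt and no reset: what is moved stays moved. The work goes in short steps, Python scripts to look and compute and a tool call to move; the robot and the scene stay as the last step left them, time stands still between calls to the robot, and variables do not carry over. Pictures are saved under pics/ and viewed, at most 10 in all, crops included, and the job is handed in when it is done.

Besides the shell and the picture viewer there is one more tool, called after "Call:" as a command line: name --pt "numbers of a row" for each row, then --argument value for the rest. step_arm: Moves the arm, as the interface text tells. Its arguments: {"type":"object","properties":{"motion":{"type":"array"},"fingers":{"type":"number"},"grip_force":{"type":"number"}},"required":["motion"]}

```bash
mkdir -p pics; ls
python3 - <<'E'
from rig import env
import cv2,numpy as np
s=env.get_state();print(s['t'],s['tool_pos'],s['orientation'],env.pinch_z,s['grip_width'])
ims=[]
for n in ['scene','top']:
    p=env.get_image(n);ims.append(p['img'])
    for q in ['bowl_center','pod_bowl_center','plate_top','tare_key_top','power_key']:
        try:
            for d in env.search_frame(p,q)[:3]: print(n,q,np.round(d['position'],3),round(d['conf'],2))
        except Exception as e: print(n,q,e)
    m=np.array(p['world_to_cam']);print(n,np.round(np.linalg.inv(m)[:3],3).tolist(),p['fov_y'])
im=cv2.resize(np.vstack(ims),(400*1,600)) if 0 else np.hstack([cv2.resize(i,(400,300)) for i in ims])
cv2.imwrite('pics/a.png',cv2.resize(ims[0],(800,600))[:,:,::-1]);cv2.imwrite('pics/b.png',cv2.resize(ims[1],(800,600))[:,:,::-1])
E
```

```text
pics
0.0 [ 0.17908593 -0.67649329  0.40407872] [[ 9.66692079e-01  2.55942074e-01 -2.81245234e-04]
 [ 2.55942229e-01 -9.66691478e-01  1.07793948e-03]
 [ 4.01269554e-06 -1.11401809e-03 -9.99999379e-01]] 0.172 0.9994763887770605
scene bowl_center [0.661 0.214 0.031] 0.74
scene pod_bowl_center [0.471 0.206 0.024] 0.64
scene plate_top [ 0.6   -0.056  0.021] 0.58
scene tare_key_top [ 0.599 -0.056  0.022] 0.95
scene [[0.97, 0.128, -0.206, 0.731], [0.242, -0.575, 0.781, -0.613], [-0.018, -0.808, -0.589, 0.564]] 48.85767658178308
top bowl_center [0.672 0.203 0.005] 0.65
top pod_bowl_center [0.474 0.208 0.02 ] 0.95
top plate_top [ 0.586 -0.034  0.018] 0.77
top tare_key_top [ 0.589 -0.035  0.023] 0.57
top power_key [ 0.592 -0.033  0.022] 0.25
top [[0.026, -0.99, 0.139, 0.44], [-1.0, -0.024, 0.011, 0.05], [-0.007, -0.139, -0.99, 0.901]] 51.1732745559089
```

View pics/a.png

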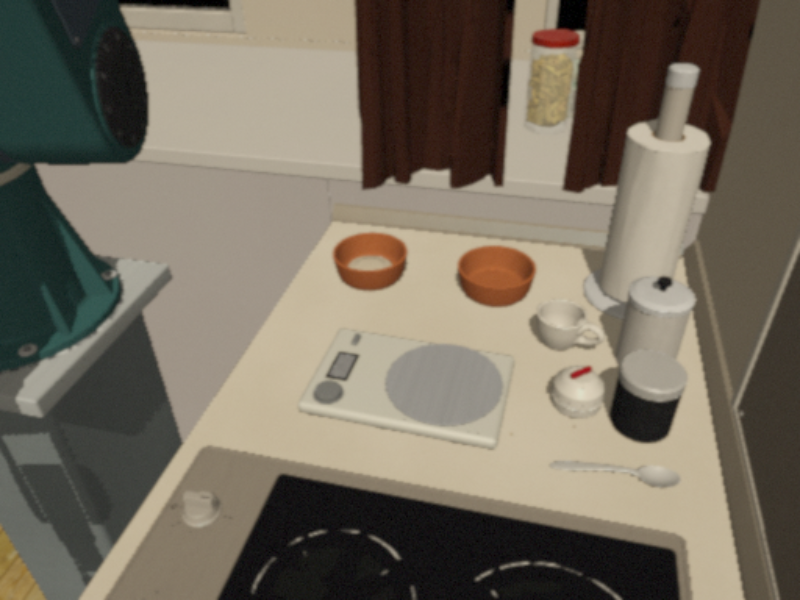

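View pics/b.png

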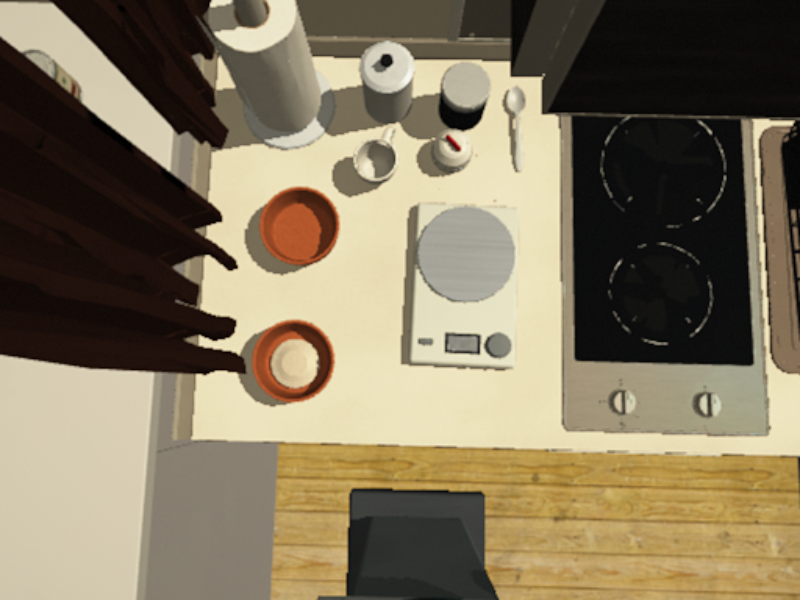

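The pictures show the empty bowl at top (299,226) in the 800x600 view, the pod bowl at (293,361), the plate at (466,253), the tare key at (498,345) and the on/off key at (425,342). The network mislabels the scale parts, so I'll work out the positions from the pixels.

```bash
cat > h.py <<'E'
import numpy as np,cv2
from rig import env
def ray(p,u,v,z,T=None):
    f=192/np.tan(np.radians(p['fov_y']/2))
    M=np.linalg.inv(np.array(p['world_to_cam'])) if T is None else T
    d=M[:3,:3]@np.array([(u-p['cx'])/f,(v-p['cy'])/f,1]); o=M[:3,3]
    return o+d*(z-o[2])/d[2]
def wristT(s,p):
    T=np.eye(4);T[:3,:3]=s['orientation'];T[:3,3]=s['tool_pos'];return T@np.array(p['tool_from_camera'])
def tool(s,d): return np.array(s['orientation']).T@d/0.2
E
python3 - <<'E'
from h import *
p=env.get_image('top');k=512/800
for n,u,v,z in [('bowl',299,226,.042),('plate',466,253,.025),('tare',498,345,.027),('pow',425,342,.027),('pod',293,361,.042)]:
    print(n,ray(p,u*k,v*k,z).round(4))
for q in ['bowl_center','tare_key','plate_top']:
    o=env.outline_of(p,q)
    for d in o[:2]:
        ys,xs=np.nonzero(d['pixels']);print(q,round(d['conf'],2),xs.min()/k,xs.max()/k,ys.min()/k,ys.max()/k,xs.mean()/k,ys.mean()/k)
s=env.get_state();tgt=np.array([.665,.12,.404]);print(tool(s,tgt-s['tool_pos']))
E
```

```text
bowl [0.662  0.1996 0.042 ]
plate [ 0.6326 -0.0376  0.025 ]
tare [ 0.5024 -0.0832  0.027 ]
pow [0.5041 0.0185 0.027 ]
pod [0.4724 0.1989 0.042 ]
bowl_center 0.82 259.375 337.5 185.9375 264.0625 298.4095577573707 224.84594006766554
tare_key 0.56 485.9375 507.8125 332.8125 354.6875 497.09051724137925 343.97449712643675
plate_top 0.79 407.8125 517.1875 201.5625 367.1875 463.35375343854054 284.566608151151
[ 3.36785206 -3.22927644  0.00355801]
```

Call:
step_arm --pt "0.1 -0.1 0 0" --pt "0.25 -0.24 0 0" --pt "0.4 -0.38 0 0" --pt "0.55 -0.53 0 0" --pt "0.7 -0.67 0 0" --pt "0.85 -0.81 0 0" --pt "0.95 -0.91 0 0" --pt "1 -0.96 0 0"

```text
t: 1.47
tool_pos: [0.3245, -0.4373, 0.4048]
orientation: [[0.966, 0.258, 0.0], [0.258, -0.966, 0.0], [0.0, -0.0, -1.0]]
ft_force: [-0.5, 0.1, 0.1]
grip_width: 1.0
gripper_force: 0.0
```

Call:
step_arm --pt "0.1 -0.1 0 0" --pt "0.25 -0.24 0 0" --pt "0.4 -0.38 0 0" --pt "0.55 -0.53 0 0" --pt "0.7 -0.67 0 0" --pt "0.85 -0.81 0 0" --pt "0.95 -0.91 0 0" --pt "1 -0.96 0 0"

```text
t: 2.13
tool_pos: [0.4689, -0.201, 0.405]
orientation: [[0.966, 0.258, 0.001], [0.258, -0.966, -0.0], [0.001, 0.0, -1.0]]
ft_force: [-1.1, -0.6, -0.6]
grip_width: 1.0
gripper_force: 0.0
```

Call:
step_arm --pt "0.1 -0.1 0 0" --pt "0.25 -0.24 0 0" --pt "0.4 -0.38 0 0" --pt "0.55 -0.53 0 0" --pt "0.7 -0.67 0 0" --pt "0.85 -0.81 0 0" --pt "0.95 -0.91 0 0" --pt "1 -0.96 0 0"

```text
t: 2.8
tool_pos: [0.6134, 0.036, 0.4048]
orientation: [[0.966, 0.258, 0.001], [0.258, -0.966, 0.0], [0.001, 0.0, -1.0]]
ft_force: [0.2, -0.3, -0.0]
grip_width: 1.0
gripper_force: 0.0
```

Run:
```python
from h import *
s=env.get_state();p=env.get_image('wrist');T=wristT(s,p);print(T.round(3).tolist(),s['tool_pos'])
np.save('T.npy',T)
cv2.imwrite('pics/c.png',cv2.resize(p['img'],(800,600))[:,:,::-1])
for q,z in [('bowl_center',.042),('tare_key',.027),('plate_top',.025)]:
    for d in env.outline_of(p,q)[:2]:
        c,_=cv2.findContours(d['pixels'].astype(np.uint8),0,1);c=max(c,key=len)
        e=cv2.fitEllipse(c);print(q,round(d['conf'],2),e,ray(p,*e[0],z,T).round(4))
```

```text
[[0.258, -0.93, -0.262, 0.687], [-0.966, -0.248, -0.069, 0.055], [-0.0, 0.271, -0.963, 0.385], [0.0, 0.0, 0.0, 1.0]] [0.6133991  0.03604305 0.40481831]
bowl_center 0.85 ((106.40938568115234, 79.37813568115234), (111.63621520996094, 126.11373901367188), 140.42523193359375) [0.6661 0.1987 0.042 ]
plate_top 0.73 ((311.6614074707031, 176.45523071289062), (137.23294067382812, 217.7645263671875), 32.856746673583984) [ 0.622  -0.0281  0.025 ]
```

View pics/c.png

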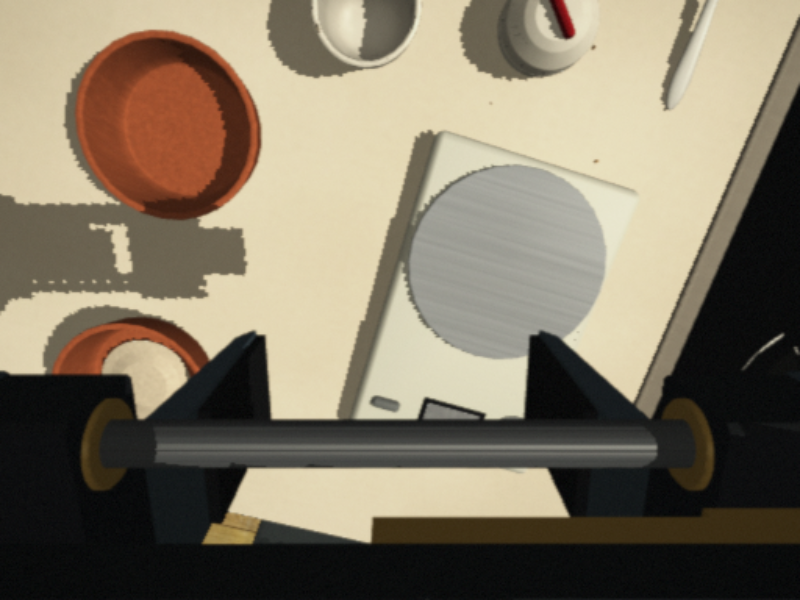

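The wrist view shows the bowl rim centred near (169,124), the plate centred near (507,261) and the on/off key at (385,403). The tare key is mostly hidden behind the gripper's bar.

Run:
```python
from h import *
s=env.get_state();p=env.get_image('wrist');T=wristT(s,p)
g=cv2.cvtColor(p['img'],cv2.COLOR_RGB2HSV)
# plate: grey, low saturation inside neighbourhood
m=((g[...,1]<28)&(g[...,2]>90)&(g[...,2]<215)).astype(np.uint8);m[235:]=0
m=cv2.morphologyEx(m,cv2.MORPH_OPEN,np.ones((7,7)))
n,l,st,_=cv2.connectedComponentsWithStats(m);i=l[168,325];print(st[i]*1.5625)
c,_=cv2.findContours((l==i).astype(np.uint8),0,1);e=cv2.fitEllipse(cv2.convexHull(max(c,key=len)));print(e)
P=ray(p,*e[0],.025,T);B=ray(p,169/1.5625,124/1.5625,.042,T);K=ray(p,385/1.5625,403/1.5625,.027,T)
print('plate',P,ray(p,507/1.5625,261.5/1.5625,.025,T),'bowl',B,'pow',K)
B=np.array([.6655,.199,0]); y=np.array(s['orientation'])[:,1]
g=B+.0545*y; print('grasp',g, tool(s,np.array([g[0],g[1],.033+.172])-s['tool_pos']))
```

```text
[  404.6875   160.9375   198.4375   193.75   19203.125 ]
((321.96783447265625, 164.21498107910156), (121.97244262695312, 129.34471130371094), 55.69972610473633)
plate [ 0.63547257 -0.03810325  0.025     ] [ 0.63284047 -0.04185086  0.025     ] bowl [0.66446096 0.19347899 0.042     ] pow [0.50600945 0.01381537 0.027     ]
grasp [6.79452749e-01 1.46316314e-01 3.27265466e-06] [ 0.47434739 -0.46123947  0.99704982]
```

Call:
step_arm --pt "0.1 -0.1 0.05 0" --pt "0.22 -0.21 0.15 0" --pt "0.34 -0.33 0.28 0" --pt "0.43 -0.42 0.4 0" --pt "0.47 -0.46 0.5 0" --pt "0.47 -0.46 0.56 0" --pt "0.47 -0.46 0.56 0" --pt "0.47 -0.46 0.56 0" --fingers 0 --grip_force 12

```text
t: 3.72
tool_pos: [0.6787, 0.1451, 0.2928]
orientation: [[0.967, 0.255, -0.001], [0.255, -0.967, -0.0], [-0.001, 0.0, -1.0]]
ft_force: [0.1, -0.7, 0.7]
grip_width: 0.504
gripper_force: 0.0
```

Run:
```python
from h import *
s=env.get_state();p=env.get_image('wrist');T=wristT(s,p);print(s['tool_pos'],s['grip_width'])
cv2.imwrite('pics/d.png',cv2.resize(p['img'],(800,600))[:,:,::-1])
for d in env.outline_of(p,'bowl_center')[:1]:
    c,_=cv2.findContours(d['pixels'].astype(np.uint8),0,1);c=max(c,key=len)
    e=cv2.fitEllipse(c);print(round(d['conf'],2),e,ray(p,*e[0],.042,T).round(4))
    print(cv2.boundingRect(c))
```

```text
[0.67866822 0.14510353 0.29279748] 0.5040695208924952
0.61 ((176.31077575683594, 192.349853515625), (124.48625183105469, 159.85047912597656), 103.22268676757812) [0.6738 0.2012 0.042 ]
(100, 129, 155, 138)
```

View pics/d.png

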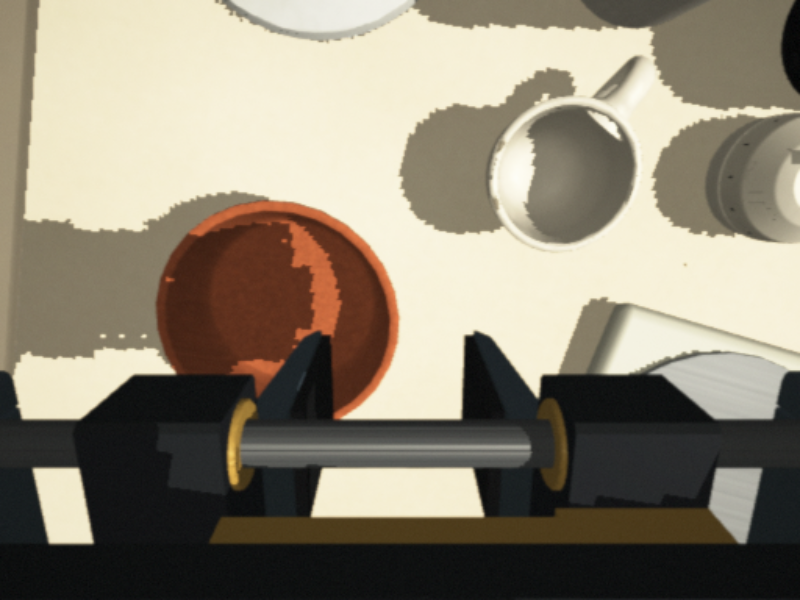

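This view shows the bowl rim spanning x 157–398 with its top at 201 and its bottom hidden. The fingers straddle the right-hand wall and the mug is clear of the gripper. I'll fit the visible rim points with a circle at z = 0.042.

Run:
```python
from h import *
from scipy.optimize import least_squares
s=env.get_state();p=env.get_image('wrist');T=wristT(s,p)
hsv=cv2.cvtColor(p['img'],cv2.COLOR_RGB2HSV)
m=((hsv[...,1]>130)&((hsv[...,0]<14)|(hsv[...,0]>172))).astype(np.uint8);m[:,260:]=0
m=cv2.morphologyEx(m,cv2.MORPH_OPEN,np.ones((3,3)))
c,_=cv2.findContours(m,0,1);c=max(c,key=cv2.contourArea)[:,0]
c=c[c[:,1]<210]
W=np.array([ray(p,u+0.,v+0.,.042,T)[:2] for u,v in c])
r=least_squares(lambda q:np.hypot(W[:,0]-q[0],W[:,1]-q[1])-.057,[.665,.2],loss='soft_l1',f_scale=.001)
print(r.x,np.abs(r.fun).mean(),len(c))
r3=least_squares(lambda q:np.hypot(W[:,0]-q[0],W[:,1]-q[1])-q[2],[.665,.2,.057],loss='soft_l1',f_scale=.001);print(r3.x)
y=np.array(s['orientation'])[:,1];B=np.array([*r.x,0]);g=B+.0545*y
print(s['tool_pos'],tool(s,np.array([g[0],g[1],.033+.172])-s['tool_pos']))
```

```text
[0.66207794 0.19790809] 0.0005232227388736186 224
[0.66373956 0.19832735 0.05562014]
[0.67918285 0.14532922 0.29429326] [-0.01640813 -0.00359909  0.44644201]
```

Call:
step_arm --pt "-0.01 0 0.06 0" --pt "-0.01 0 0.14 0" --pt "-0.01 0 0.22 0" --pt "-0.01 0 0.3 0" --pt "-0.01 0 0.37 0" --pt "-0.01 0 0.42 0" --pt "-0.01 0 0.44 0" --pt "-0.01 0 0.44 0"

```text
t: 4.53
tool_pos: [0.6768, 0.1461, 0.2032]
orientation: [[0.967, 0.256, -0.002], [0.256, -0.967, -0.0], [-0.002, -0.0, -1.0]]
ft_force: [-0.4, -0.4, -0.0]
grip_width: 0.501
gripper_force: 0.0
```

Call:
step_arm --pt "0 0 0 0" --pt "0 0 0 0" --pt "0 0 0 0" --pt "0 0 0 0" --pt "0 0 0 0" --pt "0 0 0 0" --pt "0 0 0 0" --pt "0 0 0 0" --fingers 1 --grip_force 15

```text
t: 5.2
tool_pos: [0.6773, 0.1463, 0.2052]
orientation: [[0.967, 0.256, 0.001], [0.256, -0.967, 0.0], [0.001, -0.0, -1.0]]
ft_force: [-0.6, 1.6, 6.0]
grip_width: 0.128
gripper_force: 14.6
```

Call:
step_arm --pt "0 0 -0.02 0" --pt "0 0 -0.05 0" --pt "0 0 -0.1 0" --pt "0 0 -0.16 0" --pt "0 0 -0.23 0" --pt "0 0 -0.28 0" --pt "0 0 -0.3 0" --pt "0 0 -0.3 0" --grip_force 25

```text
t: 5.87
tool_pos: [0.6775, 0.1462, 0.2664]
orientation: [[0.967, 0.256, 0.002], [0.256, -0.967, 0.0], [0.002, 0.0, -1.0]]
ft_force: [-0.0, 0.1, -2.9]
grip_width: 0.089
gripper_force: 25.2
```

Run:
```python
from h import *
s=env.get_state();p=env.get_image('scene');q=env.get_image('wrist');print(s['tool_pos'],s['grip_width'],s['ft_force'])
cv2.imwrite('pics/e.png',np.hstack([cv2.resize(p['img'][100:250,180:380],(400,300)),cv2.resize(q['img'],(400,300))])[:,:,::-1])
d=np.array([.634,-.038])-np.array([.6625,.198]);print(tool(s,np.array([*d,0])))
```

```text
[0.67749378 0.1461582  0.26642517] 0.08876338476180845 [-0.01984375  0.14791404 -2.92598595]
[-4.39774248e-01  1.10422119e+00 -6.56079946e-04]
```

View pics/e.png

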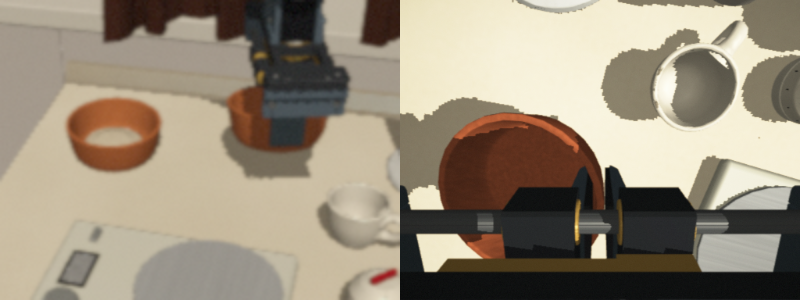

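The bowl is lifted in the grip (right pane around (520,190)), with its far side slightly low. The scale and the pod bowl are untouched.

Call:
step_arm --pt "-0.02 0.04 0 0" --pt "-0.06 0.14 0 0" --pt "-0.11 0.27 0 0" --pt "-0.16 0.4 0 0" --pt "-0.21 0.53 0 0" --pt "-0.26 0.65 0 0" --pt "-0.29 0.72 0 0" --pt "-0.3 0.75 0 0"

```text
t: 6.63
tool_pos: [0.6569, -0.0164, 0.2641]
orientation: [[0.967, 0.254, -0.001], [0.254, -0.967, -0.0], [-0.001, -0.0, -1.0]]
ft_force: [0.0, 0.6, -1.9]
grip_width: 0.09
gripper_force: 25.2
```

Call:
step_arm --pt "-0.02 0.05 0 0" --pt "-0.06 0.14 0 0" --pt "-0.1 0.24 0 0" --pt "-0.13 0.31 0 0" --pt "-0.14 0.35 0 0" --pt "-0.14 0.35 0 0" --pt "-0.14 0.35 0 0" --pt "-0.14 0.35 0 0"

```text
t: 7.3
tool_pos: [0.6485, -0.0883, 0.2647]
orientation: [[0.967, 0.256, -0.0], [0.256, -0.967, 0.0], [-0.0, -0.0, -1.0]]
ft_force: [0.8, 0.7, -1.8]
grip_width: 0.089
gripper_force: 25.2
```

Run:
```python
from h import *
s=env.get_state();p=env.get_image('scene');q=env.get_image('top');print(s['tool_pos'],s['grip_width'],s['ft_force'])
cv2.imwrite('pics/f.png',np.hstack([cv2.resize(p['img'][160:310,180:380],(400,300)),cv2.resize(q['img'][90:240,200:400],(400,300))])[:,:,::-1])
```

```text
[ 0.64851652 -0.08827869  0.2646695 ] 0.08857252779936921 [ 0.75843896  0.66827806 -1.77802327]
```

View pics/f.png

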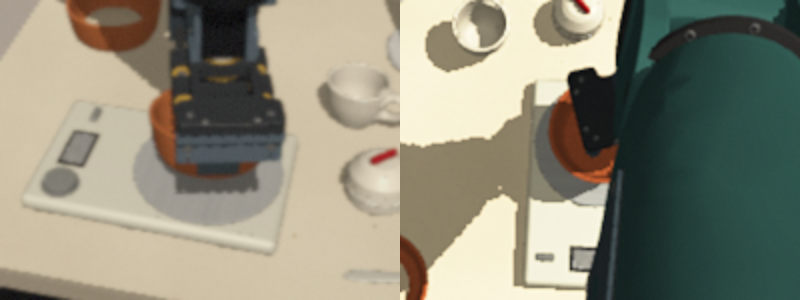

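The bowl is now over the plate. I'll lower it slowly and watch the force.

Call:
step_arm --pt "0 0 0.02 0" --pt "0 0 0.05 0" --pt "0 0 0.075 0" --pt "0 0 0.09 0" --pt "0 0 0.1 0" --pt "0 0 0.11 0" --pt "0 0 0.115 0" --pt "0 0 0.12 0"

```text
t: 8.07
tool_pos: [0.6489, -0.0895, 0.2414]
orientation: [[0.967, 0.256, 0.001], [0.256, -0.967, -0.001], [0.001, 0.001, -1.0]]
ft_force: [-0.2, -6.0, 6.5]
grip_width: 0.098
gripper_force: 25.5
```

Call:
step_arm --pt "0 0 0.005 0" --pt "0 0 0.01 0" --pt "0 0 0.015 0" --pt "0 0 0.02 0" --pt "0 0 0.025 0" --pt "0 0 0.03 0" --pt "0 0 0.03 0" --pt "0 0 0.03 0"

```text
t: 8.73
tool_pos: [0.6491, -0.0896, 0.2358]
orientation: [[0.967, 0.256, 0.002], [0.256, -0.967, -0.001], [0.002, 0.001, -1.0]]
ft_force: [-1.0, -7.5, 9.7]
grip_width: 0.104
gripper_force: 26.4
```

Call:
step_arm --pt "0 0 0 0" --pt "0 0 0.005 0" --pt "0 0 0.01 0" --pt "0 0 0.015 0" --pt "0 0 0.02 0" --pt "0 0 0.02 0" --pt "0 0 0.02 0" --pt "0 0 0.02 0" --grip_force 10

```text
t: 9.4
tool_pos: [0.6484, -0.089, 0.2307]
orientation: [[0.967, 0.256, -0.0], [0.256, -0.967, 0.0], [0.0, -0.0, -1.0]]
ft_force: [0.7, -3.5, 3.3]
grip_width: 0.127
gripper_force: 10.9
```

The opening is back to 0.127, as it was when the bowl stood flat at the grasp, so the bowl is now flat on the plate. I'll let go and rise.

Call:
step_arm --pt "0 0 0 0" --pt "0 0 0 0" --pt "0 0 0 0" --pt "0 0 0 0" --grip_force 3

```text
t: 9.73
tool_pos: [0.6482, -0.0889, 0.2305]
orientation: [[0.967, 0.256, -0.001], [0.256, -0.967, 0.0], [-0.0, -0.0, -1.0]]
ft_force: [0.5, -1.1, -0.5]
grip_width: 0.137
gripper_force: 3.2
```

Call:
step_arm --pt "0 0 0 0" --pt "0 0 0 0" --pt "0 0 0 0" --pt "0 0 0 0" --pt "0 0 0 0" --pt "0 0 0 0" --fingers 0.1

```text
t: 10.23
tool_pos: [0.6484, -0.089, 0.2307]
orientation: [[0.967, 0.256, 0.0], [0.256, -0.967, 0.0], [0.0, -0.0, -1.0]]
ft_force: [-0.3, -0.1, 0.2]
grip_width: 0.448
gripper_force: 0.0
```

Call:
step_arm --pt "0 0 -0.03 0" --pt "0 0 -0.1 0" --pt "0 0 -0.2 0" --pt "0 0 -0.35 0" --pt "0 0 -0.5 0" --pt "-0.1 0 -0.6 0" --pt "-0.2 0 -0.65 0" --pt "-0.25 0 -0.65 0"

```text
t: 10.9
tool_pos: [0.5992, -0.1022, 0.3643]
orientation: [[0.967, 0.256, 0.004], [0.256, -0.967, -0.001], [0.004, 0.002, -1.0]]
ft_force: [0.8, -0.7, 0.6]
grip_width: 0.45
gripper_force: 0.0
```

Call:
step_arm --pt "-0.1 0 0 0" --pt "-0.25 0 0 0" --pt "-0.4 0 0 0" --pt "-0.5 0 0 0" --pt "-0.55 0 0 0" --pt "-0.55 0 0 0" --pt "-0.55 0 0 0" --pt "-0.55 0 0 0" --fingers 1

```text
t: 11.57
tool_pos: [0.4948, -0.1299, 0.361]
orientation: [[0.967, 0.256, 0.001], [0.256, -0.967, -0.0], [0.001, 0.0, -1.0]]
ft_force: [0.3, -0.4, -0.1]
grip_width: 0.007
gripper_force: 0.0
```

Run:
```python
from h import *
s=env.get_state();p=env.get_image('wrist');q=env.get_image('scene');T=wristT(s,p);print(s['tool_pos'],s['grip_width'],s['ft_force'],s['t'])
np.savez('g.npz',T=T,img=p['img'])
cv2.imwrite('pics/g.png',cv2.resize(p['img'],(800,600))[:,:,::-1])
for d in env.outline_of(p,'bowl_center')[:1]:
    c,_=cv2.findContours(d['pixels'].astype(np.uint8),0,1);c=max(c,key=len)
    e=cv2.fitEllipse(c);print('bowl',round(d['conf'],2),np.round(e[0],1),ray(p,*e[0],.067,T).round(4))
for d in env.outline_of(q,'bowl_center')[:2]:
    c,_=cv2.findContours(d['pixels'].astype(np.uint8),0,1);print('scene bowl',d['conf'],cv2.boundingRect(max(c,key=len)))
```

```text
[ 0.49480981 -0.12994598  0.3610059 ] 0.007218224520558661 [ 0.33974399 -0.38160454 -0.08648889] 11.5667
bowl 0.67 [185.6  26.3] [ 0.6047 -0.0484  0.067 ]
```

View pics/g.png

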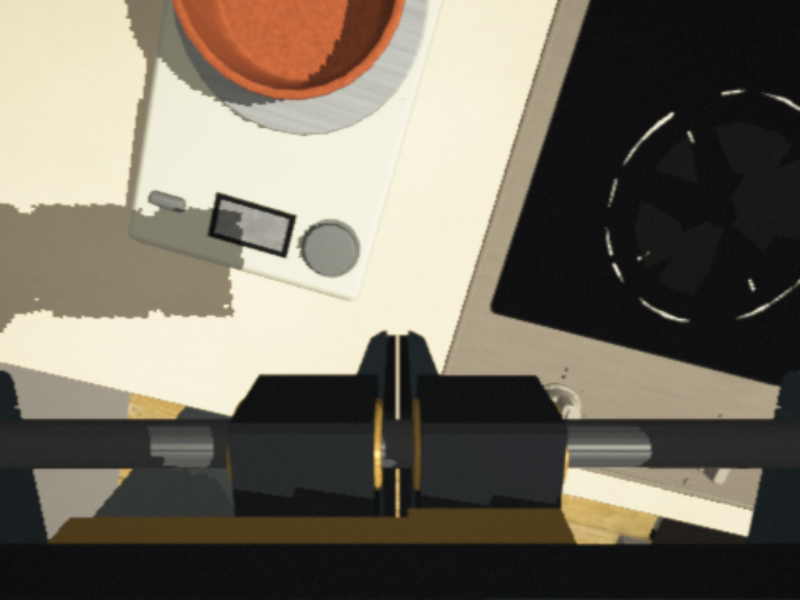

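The wrist view shows the tare key centred near (329,247), the on/off key at (166,201), and the front arcs of the bowl rim and the plate. I'll fit both arcs for centring.

Run:
```python
from h import *
from scipy.optimize import least_squares
s=env.get_state();p=env.get_image('wrist');T=wristT(s,p);hsv=cv2.cvtColor(p['img'],cv2.COLOR_RGB2HSV);g=p['img'].astype(int)
def fit(pts,z,r,x0):
    W=np.array([ray(p,u,v,z,T)[:2] for u,v in pts])
    f=least_squares(lambda q:np.hypot(*(W-q).T)-r,x0,loss='soft_l1',f_scale=.001);return f.x.round(4),round(np.abs(f.fun).mean(),4),len(W)
m=((hsv[...,1]>120)&((hsv[...,0]<14)|(hsv[...,0]>172))).astype(np.uint8)
c=max(cv2.findContours(m,0,1)[0],key=cv2.contourArea)[:,0];c=c[c[:,1]>2]
print('bowl',fit(c.astype(float),.067,.057,[.634,-.038]))
pl=[]
for u in range(165,275,2):   # scan up columns from white slab to grey plate
    v=100
    while v>3 and g[v,u].mean()>205 : v-=1
    if v<97 and v>3: pl.append((u,v+.5))
print(pl[::6]);print('plate',fit(pl,.025,.07,[.634,-.038]))
k=((hsv[...,2]<175)&(hsv[...,2]>60)).astype(np.uint8);k[:,:192]=0;k[:,233:]=0;k[:138]=0;k[182:]=0
c=max(cv2.findContours(k,0,1)[0],key=cv2.contourArea);e=cv2.fitEllipse(cv2.convexHull(c));print('key',e,ray(p,*e[0],.025,T),ray(p,329/1.5625,247/1.5625,.027,T))
K=ray(p,*e[0],.025,T);print(s['tool_pos'],tool(s,np.array([K[0],K[1],.027+.191+.015])-s['tool_pos']),tool(s,np.array([.503,-.084,.233])-s['tool_pos']))
```

```text
bowl (array([ 0.6353, -0.04  ]), np.float64(0.0003), 178)
[(165, 80.5), (177, 82.5), (189, 84.5), (201, 84.5), (213, 83.5), (225, 79.5), (237, 72.5), (249, 62.5), (261, 43.5), (273, 9.5)]
plate (array([ 0.6316, -0.0387]), np.float64(0.0003), 55)
key ((210.79022216796875, 157.7122344970703), (36.09542465209961, 38.886962890625), 106.04105377197266) [ 0.50333459 -0.0851265   0.025     ] [ 0.50334085 -0.08515697  0.027     ]
[ 0.49437264 -0.12982877  0.36062306] [ 0.10066264 -0.20450719  0.63812242] [ 0.10048982 -0.21038034  0.63812282]
```

The bowl is about 4 mm from the plate's centre, which is fine. Next is the key.

Call:
step_arm --pt "0.03 -0.06 0.04 0" --pt "0.07 -0.14 0.12 0" --pt "0.1 -0.19 0.24 0" --pt "0.1 -0.205 0.38 0" --pt "0.1 -0.205 0.5 0" --pt "0.1 -0.205 0.59 0" --pt "0.1 -0.205 0.63 0" --pt "0.1 -0.205 0.64 0"

```text
t: 12.48
tool_pos: [0.5024, -0.0851, 0.2314]
orientation: [[0.967, 0.256, -0.002], [0.256, -0.967, 0.001], [-0.002, -0.001, -1.0]]
ft_force: [-0.1, -0.8, 0.6]
grip_width: 0.005
gripper_force: 0.0
```

Call:
step_arm --pt "0 0 0.01 0" --pt "0 0 0.025 0" --pt "0 0 0.04 0" --pt "0 0 0.05 0" --pt "0 0 0.06 0" --pt "0 0 0.065 0" --pt "0 0 0.07 0" --pt "0 0 0.07 0"

```text
t: 13.15
tool_pos: [0.5025, -0.0853, 0.2187]
orientation: [[0.967, 0.256, -0.0], [0.256, -0.967, 0.0], [-0.0, -0.0, -1.0]]
ft_force: [1.0, 1.3, 0.1]
grip_width: 0.002
gripper_force: 0.0
```

Call:
step_arm --pt "0 0 0.005 0" --pt "0 0 0.01 0" --pt "0 0 0.015 0" --pt "0 0 0.02 0" --pt "0 0 0.022 0" --pt "0 0 0.024 0" --pt "0 0 0.024 0" --pt "0 0 0.024 0"

```text
t: 13.82
tool_pos: [0.5027, -0.0853, 0.2141]
orientation: [[0.967, 0.256, 0.0], [0.256, -0.967, -0.0], [0.0, 0.0, -1.0]]
ft_force: [-0.9, 0.8, 4.5]
grip_width: 0.01
gripper_force: 2.6
```

Almost at the stop: 4.5 N. I'll go slightly further until the force shows it.

Call:
step_arm --pt "0 0 0.002 0" --pt "0 0 0.004 0" --pt "0 0 0.006 0" --pt "0 0 0.006 0" --pt "0 0 0.006 0" --pt "0 0 0.006 0"

```text
t: 14.32
tool_pos: [0.5028, -0.0853, 0.2137]
orientation: [[0.967, 0.256, -0.0], [0.256, -0.967, 0.0], [-0.0, -0.0, -1.0]]
ft_force: [-7.8, 1.9, 27.9]
grip_width: 0.005
gripper_force: 13.8
```

The key is on its stop (27.9 N). I'll release it and retreat.

Call:
step_arm --pt "0 0 -0.02 0" --pt "0 0 -0.06 0" --pt "0 0 -0.14 0" --pt "0 0 -0.26 0" --pt "0 0 -0.4 0" --pt "0 0 -0.55 0" --pt "0 0 -0.65 0" --pt "0 0 -0.7 0"

```text
t: 14.98
tool_pos: [0.5029, -0.0853, 0.3556]
orientation: [[0.967, 0.256, 0.003], [0.256, -0.967, -0.001], [0.003, 0.002, -1.0]]
ft_force: [0.6, -0.6, 0.5]
grip_width: 0.004
gripper_force: 0.0
```

Call:
step_arm --pt "-0.05 0.1 0 0" --pt "-0.1 0.25 0 0" --pt "-0.15 0.45 0 0" --pt "-0.2 0.65 0 0" --pt "-0.2 0.8 0 0" --pt "-0.2 0.9 0 0" --pt "-0.2 0.95 0 0" --pt "-0.2 0.95 0 0"

```text
t: 15.65
tool_pos: [0.5126, -0.2804, 0.3521]
orientation: [[0.967, 0.254, -0.0], [0.254, -0.967, 0.0], [-0.0, -0.0, -1.0]]
ft_force: [-0.4, 1.0, -1.1]
grip_width: 0.008
gripper_force: 0.0
```

Run:
```python
from h import *
s=env.get_state();p=env.get_image('scene');q=env.get_image('top');print(s['tool_pos'],s['ft_force'],s['t'])
cv2.imwrite('pics/h.png',np.hstack([cv2.resize(p['img'][130:310,170:410],(400,300)),cv2.resize(q['img'][60:270,130:410],(400,300))])[:,:,::-1])
```

```text
[ 0.51259359 -0.28038561  0.35213855] [-0.38563576  1.02224271 -1.14395858] 15.65
```

View pics/h.png

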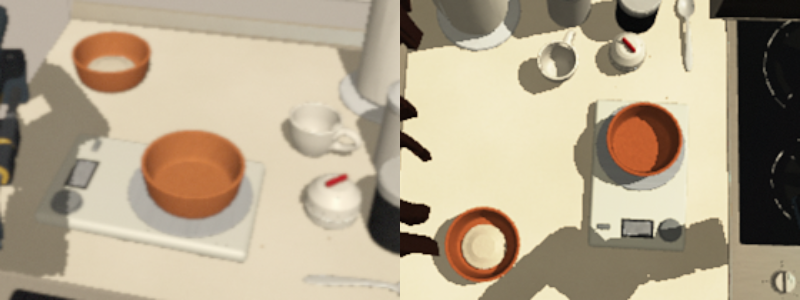

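The bowl stands upright on the plate (right pane at (643,140)). The offset in view is what its height should cause, and the wrist fit gave about 4 mm. The pod bowl, scale and mug are in place, and the arm is clear.

```bash
python3 -c "
from rig import env
print(env.hand_in())"
```

```text
the job is handed in; nothing more can be done
None
```

The empty bowl stands about 4 mm from the centre of the scale's plate. The tare key was pressed to its stop (about 28 N) and released. I didn't touch the on/off key or anything else, and I handed the job in after about 16 s on the robot's clock; no verdict came back.

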